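# Slide a press die under the stand loupe to the click and hold it

## Robot

A 6-joint arm with a two-finger parallel gripper is mounted at the origin on a cart in front of the work surface, level with it; the furniture and walls round the work are solid. World frame = base frame: x ahead of the robot, y to its left, z up, the work surface at z = 0. Lengths are in m, angles in rad, forces in N, time in s.
With the tool pointing down it reaches from about 0.325 to 0.9 m from the base axis. Payload 3.5 kg.
Tool frame: the origin (TCP) lies midway between the tips of the shut fingers; the grasp point (between the pads) lies 19 mm behind it; z points along the fingers, y is the line along which they close (so a half turn about z gives the same grasp; the last joint's range is limited). The gripper opens to 85 mm and grips with 20 to 120 N. Pads are 22 mm wide; open, the fingers measure 114 mm over their backs; the gripper's body (76 mm by 85 mm) begins 54 mm behind the grasp point. The pads swing forward as they close: fully open they stand 13 mm farther back than shut.
Start: joints at [-1.254, 0.276, -0.026, 1.268, 0, 1.467], TCP at [0.255, -0.571, 0.231] pointing down, gripper open.
Joint ranges: [-3.12, 3.12], [-0.85, 1.88], [-1.08, 1.24], [-1.95, 2.15], [-1.57, 1.53], [-3.14, 3.14]. Speed limits (rad/s): [2.57, 2.57, 3.14, 3.14, 3.14, 3.14].

## Interface

Orientations are given as a unit quaternion [x, y, z, w].
In Python, from rig import robot gives the robot as it stands. Calls block until the motion is done:
- robot.move_pose(position, orientation): joint-space move of the TCP to a pose.
- robot.line_to(position, attitude=None, rate=0.15, until_force=None): straight line of the TCP; attitude=None keeps the orientation; rate is the mean speed in m/s. With until_force (N) it stops when the force on the tool has changed by that much, and returns True; else False.
- robot.set_joints(angles): joint-space move.
- robot.set_gripper(opening, force=None): finger opening in m; force is the grip in N (None keeps the last); returns when the fingers have stopped.
- robot.pause(seconds).
- robot.solve_ik(position, orientation): joint angles nearest the present ones, or None.
- robot.observe(): the state.
- robot.snapshot(name): name is "scene" or "top" or "wrist"; returns (picture, depth): 480x640x3 uint8, red, green, blue; 480x640 float32, m along the optical axis (not along the pixel's ray), 0 where there is no reading.
- robot.camera_params(name): a dict with "intrinsics" (3x3 intrinsics, pixels), "distortion" ([k1, k2, p1, p2, k3] as OpenCV has them; the pictures are not rectified), "world_to_cam" (4x4, takes a point from world to camera coordinates); the wrist camera has in their place "hand_eye" (4x4, takes a point from camera to tool coordinates, whose origin is the TCP and whose axes are the flange's). Camera axes: x right, y up, looking along -z (the intrinsics and any distortion apply to the point x, -y, -z); pixel columns grow to the right and rows downward; lengths in m; the calibration is good to about 2 mm. A picture is of the moment at which its call begins: read the wrist's pose just before it. camera_params takes no time and is no camera call.
A pose or a line that the arm cannot do raises robot.IKError and nothing moves.
- robot.hand_in(): hands the job in; it is judged then, once.
The state is a dict: "time": time; "joint_positions": joint angles; "dq": joint speeds; "effort": joint torques, N m; "tool_pos": TCP position; "eef_rot": TCP orientation; "force": force on the tool from outside, world axes, zero at the start; "ft_torque": the same for the moment, N m; "gripper_width": finger opening in m; "finger_force": force on a finger pad.
Only numpy, scipy, OpenCV 4.12 (cv2) and the standard library are available. Lean on these libraries where they do the work, as an engineer would, in place of code of your own. Each camera call takes 0.05 s, during which the arm holds its last target. There are 200 camera calls.

## Task

Stand the tallest and slimmest of the three press dies upright and centred on the small pedestal of the slide carriage while the carriage is still at its loading end, and let go of it. Then take the carriage by its black knob and slide it toward the stand loupe until you feel the ball click into its notch, the die still standing on its pedestal under the loupe. Finish there, still holding the knob with the ball in the notch so that the die can be inspected; leave the other dies where they are.

Things in the scene. Friction and masses are not known exactly. Their poses are not given: they have to be found in the camera images.
- tall_die: the die to inspect: a small turned cylinder, the tallest and slimmest of the three, 22 mm across and 26 mm tall, standing on the white 2 mm bench mat; gripped round its side as a plain cylinder; origin at the centre of its underside, z up along its axis. Beyond the dies the shade of the bench lamp hangs 0.40 m above the bench from x = 0.65 onward, at y over 0.04: keep the wrist in front of it
- middle_die: another die, 34 mm across and 16 mm tall, standing on the white 2 mm bench mat; origin at the centre of its underside; leave alone
- wide_die: the widest, flattest die, 42 mm across and 12 mm tall, standing on the white 2 mm bench mat; origin at the centre of its underside; leave alone
- stage: the fixed slide rail: aluminium, 400 mm long (along its y), 36 mm wide, top 28 mm above the bench, on two grey feet; origin at bench height under the middle of the rail; its -y runs along the rail from the loading end toward the loupe. A steel click bar, part of the loupe stand, runs along its +x side, 32 to 44 mm from the rail's middle line, top 44 mm above the bench
- carriage (a joint): travel of the carriage along the rail's -y, in m; 0 = loading end, 0.165 = end stop; it starts between 0 and 0.015. Sliding takes 1 to 3 N. The carriage is a 48 x 172 mm plate, its top 43 mm above the bench. The click comes somewhere from 0.115 to 0.150, a new place each time: it is to be felt
- pedestal_top (a point): centre of the flat top of the steel pedestal on the carriage: a post 18 mm across whose top is 62 mm above the bench, 19 mm above the plate (a 30 mm flange, 5 mm high, at its foot)
- knob_grip (a point): the middle of the carriage's upright black knob: a cylinder 20 mm across from 55 to 81 mm above the bench, on a thin 9 mm stem; this point is 68 mm above the bench, on the knob's axis, 110 mm behind the pedestal along the rail (stage +y)
- click_ball (a joint): how far the 14 mm spring ball in the carriage's side stands out, in m: about 0.002 on the flat of the click bar, about 0.0057 in the notch. Over the last 5 mm before the notch, from either side, the ball draws the carriage on with up to about 6 N; at the bottom the pull ends and moving on is resisted; past about 9 N the ball rides out again
- loupe_end (a point): centre of the rail's top at its loupe end. The fixed loupe stand is clamped near it, at a new place each time: a black eye loupe, 35 mm across, hangs over the rail's middle line 70 to 105 mm back from this point, 112 to 151 mm above the bench, on an arm from a 12 mm post, 175 mm high, 85 mm to the rail's +x side: keep the gripper clear of both

How it is judged:
By the outcome, as a careful person would: the job done as asked, in the order asked, and still so for the second after the job is handed in, while the arm keeps its last pose, push and grip.
It also fails if it takes over 72 s, if anything falls off the work surface, if the arm or the gripper's body presses on something with over 40 N, if the wrist force passes 120 N, or if a joint passes its speed limit or range.

## Working session

There is one attempt and no reset: what is moved stays moved. The work goes in short steps, each a Python script; the robot and the scene stay as the last script left them, time stands still between calls to the robot, and variables do not carry over. Pictures are saved under pics/ and viewed, at most 10 in all, crops included, and the job is handed in when it is done.

```bash
ls; mkdir -p pics
python3 - <<'E'
from rig import robot
import cv2,numpy as np
o=robot.observe();print(o)
for n in("scene","top"):
    p,d=robot.snapshot(n);cv2.imwrite(f"pics/{n}0.png",p[:,:,::-1]);np.savez(f"{n}0.npz",p=p,d=d)
    print(n,robot.camera_params(n))
print(robot.camera_params("wrist"))
E
```

```text
pics
{'time': 0.0, 'joint_positions': array([-1.25439044e+00,  2.77150826e-01, -2.78907133e-02,  1.26800471e+00,
       -9.94448401e-06,  1.46740619e+00]), 'dq': array([ 0.00083114,  0.00209284, -0.00059481, -0.00048302, -0.00166689,
       -0.00131677]), 'effort': array([ 7.26570161e-04, -4.45510447e+01,  2.95203871e+01,  1.63947267e-02,
       -1.56320652e-04, -9.74278066e-06]), 'tool_pos': array([ 0.25448253, -0.56998632,  0.23014401]), 'eef_rot': array([ 9.78051550e-01,  2.08360023e-01, -1.24535011e-04, -1.11805908e-03]), 'force': array([-0.15620571,  0.13930614,  0.19726358]), 'ft_torque': array([-0.01550588,  0.00262093,  0.0164002 ]), 'finger_force': 0.0, 'gripper_width': 0.08509531537702764}
scene {'intrinsics': array([[445.35934129,   0.        , 321.03484346],
       [  0.        , 445.35934129, 236.72424217],
       [  0.        ,   0.        ,   1.        ]]), 'distortion': array([0.00070402, 0.        , 0.        , 0.        , 0.        ]), 'world_to_cam': array([[-0.83278177, -0.55355851, -0.00689126,  0.40414959],
       [ 0.27073011, -0.41808535,  0.86712735, -0.18183
[... 565 characters left out ...]
0.98894239, -1.36780339],
       [ 0.        ,  0.        ,  0.        ,  1.        ]])}
{'intrinsics': array([[384.14531112,   0.        , 319.48774872],
       [  0.        , 384.14531112, 242.06110852],
       [  0.        ,   0.        ,   1.        ]]), 'distortion': array([-0.04669176,  0.        ,  0.        ,  0.        ,  0.        ]), 'hand_eye': array([[-1.86325129e-05,  9.44183615e-01,  3.29419643e-01,
         8.55649413e-02],
       [ 9.99999855e-01, -1.59980273e-04,  5.15097586e-04,
         2.89234290e-04],
       [ 5.39047345e-04,  3.29419605e-01, -9.44183474e-01,
        -1.43426093e-01],
       [ 0.00000000e+00,  0.00000000e+00,  0.00000000e+00,
         1.00000000e+00]])}
```

View pics/top0.png

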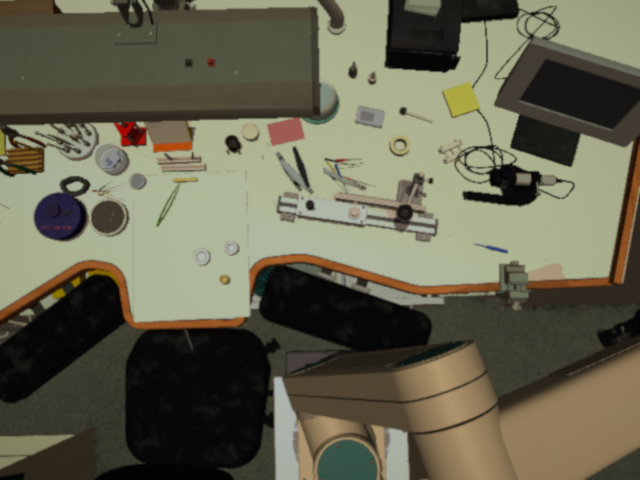

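View pics/scene0.png

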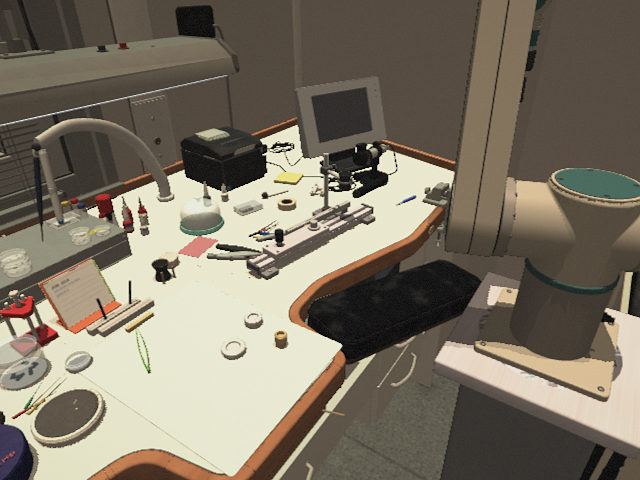

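The top view shows the dies at about (224,280) tall brass, (202,257) wide and (232,247) middle. The rail runs from (280,207) to (437,227), with the knob at (310,205), the pedestal at (354,212) and the loupe at (404,212). The scene view agrees with this layout.

```bash
cat > h.py <<'E'
from rig import robot
import numpy as np,cv2
from scipy.spatial.transform import Rotation as R
def cam(n,o=None):
    c=robot.camera_params(n)
    if n=="wrist":
        T=np.eye(4);T[:3,:3]=R.from_quat(o["eef_rot"]).as_matrix();T[:3,3]=o["tool_pos"];M=T@c["hand_eye"]
    else: M=np.linalg.inv(c["world_to_cam"])
    return c["intrinsics"],c["distortion"],M
def pt(C,uv,z):
    K,D,M=C
    q=cv2.undistortPoints(np.array([[uv]],float),K,D)[0,0]
    r=M[:3,:3]@[q[0],-q[1],-1];return M[:3,3]+r*(z-M[2,3])/r[2]
def px(C,P):
    K,D,M=C
    p=np.linalg.inv(M)@np.append(P,1);p=p[:3]*[1,-1,-1]
    return cv2.projectPoints(p.reshape(1,3),np.zeros(3),np.zeros(3),K,D)[0].ravel()
def snap(n,f):
    o=robot.observe();p,d=robot.snapshot(n);cv2.imwrite(f"pics/{f}.png",p[:,:,::-1]);np.savez(f+".npz",p=p,d=d)
    return cam(n,o),p,d
def quat(yaw): # tool down; tool y axis (closing line) at yaw+... : tool x along yaw
    x=np.array([np.cos(yaw),np.sin(yaw),0]);z=np.array([0,0,-1.]);return R.from_matrix(np.c_[x,np.cross(z,x),z]).as_quat()
E
python3 - <<'E'
from h import *
np.set_printoptions(precision=4,suppress=True)
C=cam("top");S=cam("scene")
for n,uv,z in [("tall",(224.5,279.5),.028),("wide",(202,257),.014),("mid",(232,247),.018),("knob",(310,205),.081),("ped",(354.5,212),.062),("loupe",(404,212),.15),("railA",(279,207),.028),("railB",(437,227),.028)]:print(n,pt(C,uv,z))
for n,uv,z in [("tall",(281,333),.028),("wide",(234,347),.014),("mid",(254,319),.018),("knob",(279.5,231),.081),("ped",(313,225),.062)]:print(n,pt(S,uv,z))
print(R.from_quat(robot.observe()["eef_rot"]).as_matrix())
E
```

```text
tall [0.3867 0.2737 0.028 ]
wide [0.4451 0.3315 0.014 ]
mid [0.4675 0.2565 0.018 ]
knob [0.555  0.0602 0.081 ]
ped [ 0.5387 -0.0468  0.062 ]
loupe [ 0.5186 -0.1529  0.15  ]
railA [0.5631 0.1379 0.028 ]
railB [ 0.502  -0.2517  0.028 ]
tall [0.3866 0.2738 0.028 ]
wide [0.4428 0.3339 0.014 ]
mid [0.459  0.2629 0.018 ]
knob [0.5537 0.0614 0.081 ]
ped [ 0.5277 -0.0304  0.062 ]
[[ 0.9132  0.4075 -0.0006]
 [ 0.4075 -0.9132  0.002 ]
 [ 0.0002 -0.002  -1.    ]]
```

Run:
```python
from h import *
np.set_printoptions(precision=4,suppress=True)
robot.move_pose([.2,-.42,.3],quat(-1.13))
robot.move_pose([.45,0.02,.28],quat(-.1))
robot.line_to([.54,0.01,.22])
snap("wrist","w_stage")
robot.line_to([.45,0.02,.28],rate=.3)
robot.move_pose([.38,.269,.14],quat(.616))
C,p,d=snap("wrist","w_die")
o=robot.observe();print(o["time"],o["tool_pos"],o["eef_rot"],px(C,[.3867,.2737,.028]))
```

```text
Traceback (most recent call last):
rig.IKError: the arm cannot follow that straight line within its joint ranges
```

Run:
```python
from h import *
np.set_printoptions(precision=3,suppress=True)
o=robot.observe();print(o["time"],o["tool_pos"],o["joint_positions"])
for P in ([.45,.02,.28],[.54,.01,.22],[.535,-.045,.08],[.55,.06,.06],[.53,-.07,.06],[.38,.27,.14],[.387,.274,.004]):
  for y in(0,1.571,-1.571,3.14): print(P,y,robot.solve_ik(P,quat(y+np.arctan2(P[1],P[0]))))
```

```text
6.5167 [0.45 0.02 0.28] [-0.1   -0.061 -0.303  1.329 -0.    -3.141]
[0.45, 0.02, 0.28] 0 [-0.099 -0.061 -0.303  1.329  0.     2.998]
[0.45, 0.02, 0.28] 1.571 [-0.099 -0.061 -0.303  1.329  0.     1.427]
[0.45, 0.02, 0.28] -1.571 [-0.099 -0.061 -0.303  1.329  0.    -1.714]
[0.45, 0.02, 0.28] 3.14 [-0.099 -0.061 -0.303  1.329  0.    -0.142]
[0.54, 0.01, 0.22] 0 [-0.101  0.133 -0.228  1.21   0.     3.022]
[0.54, 0.01, 0.22] 1.571 [-0.101  0.133 -0.228  1.21   0.     1.451]
[0.54, 0.01, 0.22] -1.571 [-0.101  0.133 -0.228  1.21   0.    -1.69 ]
[0.54, 0.01, 0.22] 3.14 [-0.101  0.133 -0.228  1.21   0.    -0.118]
[0.535, -0.045, 0.08] 0 [-0.204  0.25  -0.406  0.915  0.     3.021]
[0.535, -0.045, 0.08] 1.571 [-0.204  0.25  -0.406  0.915  0.     1.45 ]
[0.535, -0.045, 0.08] -1.571 [-0.204  0.25  -0.406  0.915  0.    -1.691]
[0.535, -0.045, 0.08] 3.14 [-0.204  0.25  -0.406  0.915  0.    -0.119]
[0.55, 0.06, 0.06] 0 [-0.008  0.299 -0.389  0.883  0.     3.025]
[0.55, 0.06, 0.06] 1.571 [-0.008  0.299 -0.389  0.883  0.     1.454]
[0.55, 0.06, 0.06] -1.571 [-0.008  0.299 -0.389  0.883  0.    -1.687]

[... 199 characters left out ...]
45 ]
[0.53, -0.07, 0.06] -1.571 [-0.252  0.27  -0.429  0.871  0.    -1.692]
[0.53, -0.07, 0.06] 3.14 [-0.252  0.27  -0.429  0.871  0.    -0.119]
[0.38, 0.27, 0.14] 0 [ 0.479  0.066 -0.483  1.022  0.     3.003]
[0.38, 0.27, 0.14] 1.571 [ 0.479  0.066 -0.483  1.022  0.     1.432]
[0.38, 0.27, 0.14] -1.571 [ 0.479  0.066 -0.483  1.022  0.    -1.709]
[0.38, 0.27, 0.14] 3.14 [ 0.479  0.066 -0.483  1.022  0.    -0.137]
[0.387, 0.274, 0.004] 0 [ 0.48   0.257 -0.604  0.709  0.     3.005]
[0.387, 0.274, 0.004] 1.571 [ 0.48   0.257 -0.604  0.709  0.     1.434]
[0.387, 0.274, 0.004] -1.571 [ 0.48   0.257 -0.604  0.709  0.    -1.707]
[0.387, 0.274, 0.004] 3.14 [ 0.48   0.257 -0.604  0.709  0.    -0.135]
```

Run:
```python
from h import *
np.set_printoptions(precision=4,suppress=True)
robot.move_pose([.53,0.01,.22],quat(np.pi-.1))
snap("wrist","w_stage")
robot.move_pose([.387,.274,.14],quat(.616+np.pi))
C,p,d=snap("wrist","w_die")
o=robot.observe();print(o["time"],o["tool_pos"],o["joint_positions"],px(C,[.3867,.2737,.028]))
```

```text
10.45 [0.3884 0.2737 0.1406] [ 0.4779  0.0799 -0.4661  1.0232 -0.0004 -0.1363] [320.9304 233.9553]
```

View pics/w_stage.png

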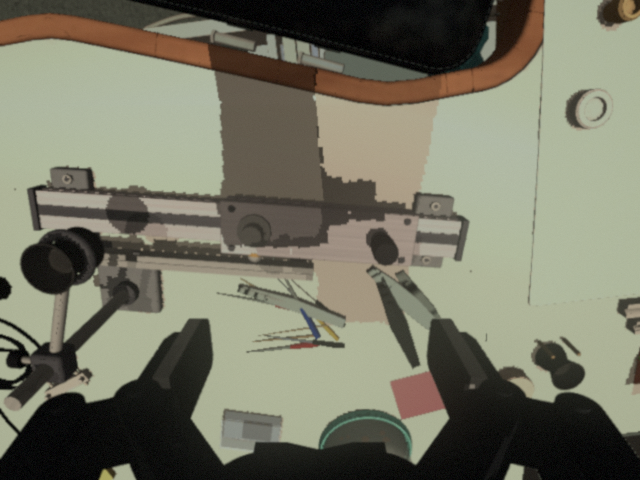

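View pics/w_die.png

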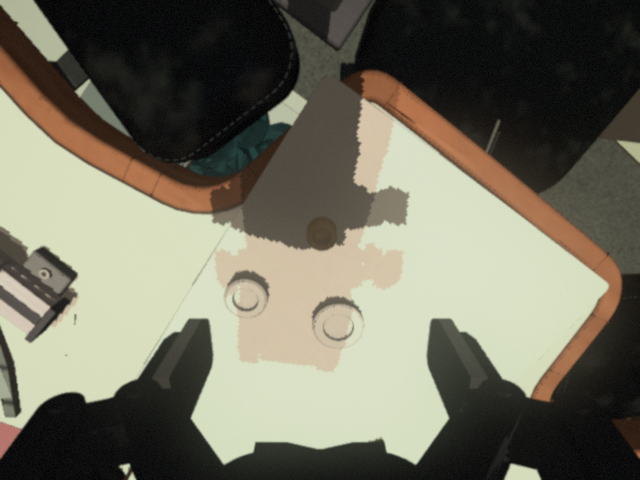

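The wrist views show the tall die at (321,234), where the prediction puts it. On the stage, the pedestal is near (253,229) and the knob near (380,243). Next I'll measure the pedestal, knob and rail from the depth image.

Run:
```python
from h import *
np.set_printoptions(precision=4,suppress=True)
z=np.load("w_stage.npz");p,d=z["p"],z["d"]
# commanded pose as approximation of the state then
o=dict(eef_rot=quat(np.pi-.1),tool_pos=np.array([.53,.01,.22]))
def cloud(C,d):
    K,D,M=C;v,u=np.mgrid[0:480,0:640]
    q=cv2.undistortPoints(np.stack([u,v],-1).reshape(-1,1,2).astype(float),K,D).reshape(480,640,2)
    P=np.stack([q[...,0]*d,-q[...,1]*d,-d],-1);return P@M[:3,:3].T+M[:3,3]
def rep(C,d,tag):
    W=cloud(C,d)
    for n,c,h,r in(("tall",(.387,.274),.028,.03),("ped",(.535,-.042),.062,.03),("knob",(.555,.06),.081,.025),("loupe",(.519,-.153),.151,.04)):
        m=(d>0)&(np.hypot(W[...,0]-c[0],W[...,1]-c[1])<r)&(abs(W[...,2]-h)<.005)
        if m.sum()>5:
            X=W[m];v,u=np.nonzero(m);print(tag,n,m.sum(),X.mean(0),"mid",(X.max(0)+X.min(0))/2,np.ptp(X,0),"px",u.mean(),v.mean(),"ray",pt(C,((u.min()+u.max())/2,(v.min()+v.max())/2),h))
    m=(d>0)&(abs(W[...,2]-.043)<.003)&(abs(W[...,0]-.545)<.06)&(abs(W[...,1])<.2)
    r=cv2.minAreaRect(W[m][:,:2].astype(np.float32));print(tag,"plate",m.sum(),r,W[m].mean(0))
rep(cam("wrist",o),d,"wrist")
t=np.load("top0.npz");rep(cam("top"),t["d"],"top")
s=np.load("scene0.npz");rep(cam("scene"),s["d"],"scene")
w=np.load("w_die.npz");o=dict(eef_rot=quat(.616+np.pi),tool_pos=np.array([.3884,.2737,.1406]));rep(cam("wrist",o),w["d"],"wdie")
c=cv2.resize(p[150:300,180:440,::-1],None,fx=3,fy=3,interpolation=cv2.INTER_CUBIC);cv2.imwrite("pics/crop1.png",c)
```

```text
wrist tall 394 [0.3914 0.2716 0.0266] mid [0.3909 0.2722 0.0273] [0.0161 0.0197 0.0086] px 626.8781725888325 10.258883248730964 ray [0.3918 0.2706 0.028 ]
wrist ped 377 [ 0.5391 -0.0481  0.0624] mid [ 0.5395 -0.0487  0.0609] [0.0171 0.0179 0.0078] px 250.81962864721484 235.81697612732094 ray [ 0.539 -0.048  0.062]
wrist knob 508 [0.5581 0.0592 0.0814] mid [0.5587 0.0594 0.08  ] [0.0197 0.0198 0.0076] px 385.6062992125984 253.1948818897638 ray [0.5576 0.0592 0.081 ]
wrist loupe 1093 [ 0.521  -0.1607  0.1496] mid [ 0.5201 -0.1579  0.1495] [0.0342 0.0362 0.007 ] px 44.80786825251601 269.544373284538 ray [ 0.5196 -0.157   0.151 ]
wrist plate 11603 ((0.5528005361557007, -0.05139678716659546), (0.08544448763132095, 0.2938424348831177), 3.564175844192505) [ 0.5531 -0.0195  0.0439]
top tall 43 [0.3873 0.275  0.0271] mid [0.3881 0.275  0.0278] [0.0201 0.0201 0.0093] px 224.0 279.30232558139534 ray [0.388  0.2749 0.028 ]
top ped 42 [ 0.5386 -0.0454  0.0624] mid [ 0.5389 -0.0456  0.0618] [0.0155 0.0147 0.0095] px 353.95238095238096 212.04761904761904 ray [ 0.5388 -0.0456  0.062 ]
top knob 51 [0
[... 804 characters left out ...]
 mid [0.5558 0.0606 0.0797] [0.0191 0.0184 0.0064] px 279.1363636363636 231.0 ray [0.5546 0.062  0.081 ]
scene loupe 57 [ 0.5182 -0.1586  0.1491] mid [ 0.5187 -0.1561  0.1497] [0.0325 0.0383 0.0072] px 345.3157894736842 173.73684210526315 ray [ 0.5145 -0.1532  0.151 ]
scene plate 954 ((0.5513544082641602, -0.05176873505115509), (0.08671403676271439, 0.2942315936088562), 3.991058349609375) [ 0.5514 -0.0123  0.0434]
wdie tall 580 [0.3878 0.2745 0.0275] mid [0.3885 0.2751 0.0268] [0.0222 0.022  0.0076] px 321.3034482758621 235.42758620689656 ray [0.3874 0.274  0.028 ]
wdie plate 0 ((0.0, 0.0), (0.0, 0.0), 0.0) [nan nan nan]<stdin>:17: RuntimeWarning: Mean of empty slice.
  ret = um.true_divide(
```

View pics/crop1.png

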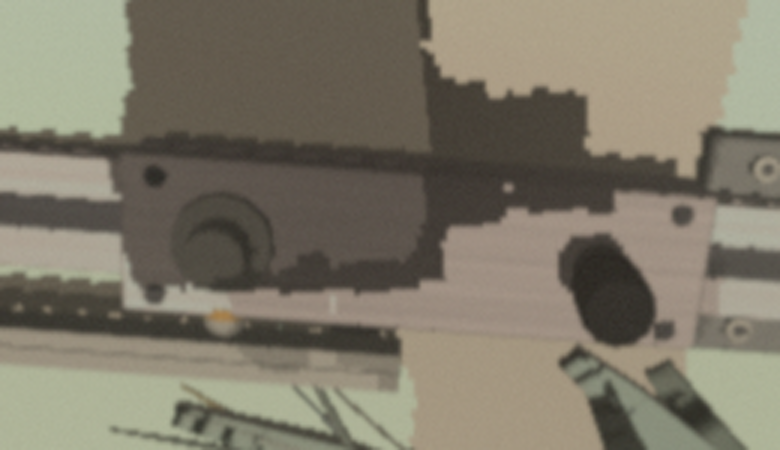

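Run:
```python
from h import *
np.set_printoptions(precision=4,suppress=True)
q=quat(.616+np.pi)
robot.set_gripper(.05)
print(robot.line_to([.3876,.2742,.05],q,rate=.15), robot.line_to([.3876,.2742,.004],q,rate=.05,until_force=6))
o=robot.observe();print(o["time"],o["tool_pos"],o["force"])
robot.set_gripper(0,force=30);o=robot.observe();print(o["time"],o["gripper_width"],o["finger_force"],o["tool_pos"],o["force"])
robot.line_to([.3876,.2742,.16],rate=.15)
robot.move_pose([.5385,-.047,.13],quat(np.pi-.175))
robot.pause(.3)
C,p,d=snap("wrist","w_hold")
o=robot.observe();print(o["time"],o["tool_pos"],o["joint_positions"],o["gripper_width"],px(C,[.5385,-.047,.062]),px(C,[*o["tool_pos"][:2],.15]))
```

```text
False False
12.7083 [0.3879 0.2744 0.0042] [ 1.0628 -0.5888  0.7125]
13.0667 0.020901460423220646 29.331953823566437 [0.388  0.2744 0.0045] [-0.5772 -0.0774  3.6055]
15.9417 [ 0.5385 -0.0463  0.1301] [-0.2054  0.2034 -0.3448  1.0224  0.     -0.0317] 0.020997986208179793 [317.8788 259.4889] [318.8335 345.7899]
```

View pics/w_hold.png

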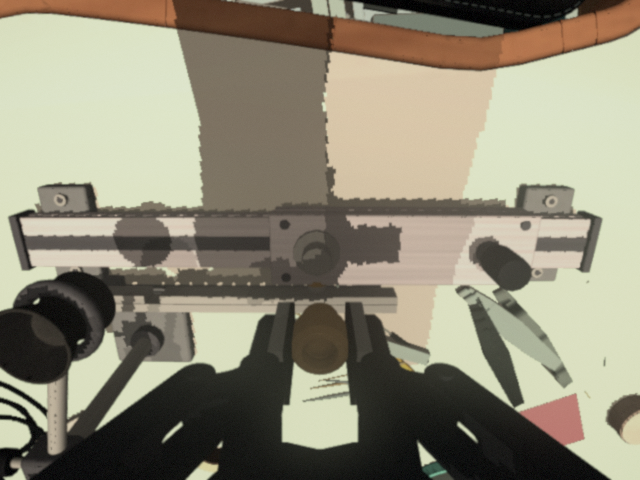

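The die is held at about (320,340) and the pedestal top is at about (317,258). I'll measure both in this one view and use the offset between them.

Run:
```python
from h import *
np.set_printoptions(precision=4,suppress=True)
z=np.load("w_hold.npz");p,d=z["p"],z["d"];C=cam("wrist",robot.observe())
K,D,M=C;v,u=np.mgrid[0:480,0:640]
q=cv2.undistortPoints(np.stack([u,v],-1).reshape(-1,1,2).astype(float),K,D).reshape(480,640,2)
W=np.stack([q[...,0]*d,-q[...,1]*d,-d],-1)@M[:3,:3].T+M[:3,3]
hsv=cv2.cvtColor(p,cv2.COLOR_RGB2HSV)
br=(hsv[...,1]>90)&(hsv[...,0]<25)
for n,c,h,r,e in(("ped",(.5385,-.047),.062,.025,1),("knob",(.557,.061),.081,.025,1),("die",(.5385,-.0463),.154,.02,br),("plate",(.55,.02),.043,.1,1)):
    m=(d>0)&(np.hypot(W[...,0]-c[0],W[...,1]-c[1])<r)&(abs(W[...,2]-h)<.004)&(e>0)
    X=W[m];vv,uu=np.nonzero(m);print(n,m.sum(),X.mean(0),"mid",(X.max(0)+X.min(0))/2,np.ptp(X,0),uu.min(),uu.max(),vv.min(),vv.max(),pt(C,((uu.min()+uu.max())/2,(vv.min()+vv.max())/2),h))
x=W[300:375:5,320];print(np.c_[np.arange(300,375,5),x,p[300:375:5,320]])
```

```text
ped 714 [ 0.5391 -0.0483  0.0625] mid [ 0.5398 -0.0485  0.0613] [0.0178 0.0176 0.0065] 301 331 246 276 [ 0.5393 -0.0484  0.062 ]
knob 1034 [0.5577 0.0586 0.0812] mid [0.5586 0.0595 0.0803] [0.02   0.0202 0.0064] 493 531 255 290 [0.5574 0.0586 0.081 ]
die 1390 [ 0.5353 -0.0455  0.1533] mid [ 0.5376 -0.0461  0.1531] [0.0199 0.0211 0.0062] 292 347 322 372 [ 0.5364 -0.0458  0.154 ]
plate 17238 [0.5495 0.0009 0.0437] mid [0.552  0.0075 0.043 ] [0.0809 0.1749 0.008 ] 269 540 213 312 [0.5578 0.0065 0.043 ]
[[300.       0.4554  -0.0316   0.2735 145.     137.     121.    ]
 [305.       0.5309  -0.0447   0.1324  71.      58.      43.    ]
 [310.       0.5285  -0.0442   0.1411  72.      60.      42.    ]
 [315.       0.5288  -0.0443   0.1443  70.      59.      41.    ]
 [320.       0.5288  -0.0443   0.148   69.      57.      39.    ]
 [325.       0.5285  -0.0443   0.152   75.      63.      45.    ]
 [330.       0.5295  -0.0444   0.1537  78.      63.      45.    ]
 [335.       0.5314  -0.0448   0.154   81.      68.      51.    ]
 [340.       0.5377  -0.0459   0.1475  80.      69.      50.    ]
 [345.       0.5405  -0.0463   0.1467  79.      67.      49.    ]
 [350.       0.5418  -0.0466   0.148   76.      65.      47.    ]
 [355.       0.5446  -0.0471   0.1472  70.      60.      44.    ]
 [360.       0.5462  -0.0473   0.1483  66.      57.      42.    ]
 [365.       0.5456  -0.0473   0.1521  74.      66.      48.    ]
 [370.       0.5465  -0.0474   0.1539  85.      74.      55.    ]]
```

Run:
```python
from h import *
np.set_printoptions(precision=4,suppress=True)
q=quat(np.pi-.175);T=np.array([.5392,-.0480,0])
robot.line_to(T+[0,0,.072],q,rate=.08);robot.pause(.3)
o=robot.observe();print(o["tool_pos"],o["force"])
T2=T+(T-o["tool_pos"])*[1,1,0]
print(robot.line_to(T2+[0,0,.061],q,rate=.012,until_force=2.5))
o=robot.observe();print(o["time"],o["tool_pos"],o["force"])
robot.set_gripper(.045,force=20);robot.pause(.2)
o=robot.observe();print(o["time"],o["tool_pos"],o["force"],o["gripper_width"])
robot.line_to(T+[0,0,.15],q,rate=.12);robot.pause(.2)
C,p,d=snap("wrist","w_placed");o=robot.observe();C=cam("wrist",o);print(o["time"],o["tool_pos"])
K,D,M=C;v,u=np.mgrid[0:480,0:640]
qq=cv2.undistortPoints(np.stack([u,v],-1).reshape(-1,1,2).astype(float),K,D).reshape(480,640,2)
W=np.stack([qq[...,0]*d,-qq[...,1]*d,-d],-1)@M[:3,:3].T+M[:3,3]
for n,c,h,r in(("die",(.5392,-.048),.088,.02),("knob",(.557,.061),.081,.025),("flange",(.5392,-.048),.048,.025)):
    m=(d>0)&(np.hypot(W[...,0]-c[0],W[...,1]-c[1])<r)&(abs(W[...,2]-h)<.0025)
    X=W[m];vv,uu=np.nonzero(m);print(n,m.sum(),X.mean(0),"mid",(X.max(0)+X.min(0))/2,np.ptp(X,0),uu.min(),uu.max(),vv.min(),vv.max(),pt(C,((uu.min()+uu.max())/2,(vv.min()+vv.max())/2),h))
cc=px(C,[.5392,-.048,.07]).astype(int);print(cc)
cv2.imwrite("pics/crop2.png",cv2.resize(p[cc[1]-60:cc[1]+60,cc[0]-80:cc[0]+80,::-1],None,fx=5,fy=5,interpolation=cv2.INTER_CUBIC))
```

```text
[ 0.5396 -0.0481  0.0725] [-0.2165  0.1748 -1.0546]
True
17.7583 [ 0.5388 -0.048   0.0645] [0.705  0.2535 4.4696]
18.3167 [ 0.5378 -0.0477  0.0636] [ 0.0092  0.25   -0.0308] 0.045396135112698466
19.4333 [ 0.5386 -0.0479  0.1491]
die 735 [ 0.5388 -0.0479  0.0882] mid [ 0.5397 -0.048   0.088 ] [0.0222 0.0217 0.0049] 301 338 247 282 [ 0.5389 -0.0478  0.088 ]
knob 813 [0.5583 0.0589 0.0817] mid [0.5589 0.0594 0.081 ] [0.0192 0.0191 0.005 ] 485 517 245 276 [0.5583 0.0593 0.081 ]
flange 675 [ 0.5336 -0.0473  0.0487] mid [ 0.5381 -0.0472  0.048 ] [0.0419 0.0467 0.005 ] 289 354 211 265 [ 0.5365 -0.046   0.048 ]
[319 253]
```

View pics/crop2.png

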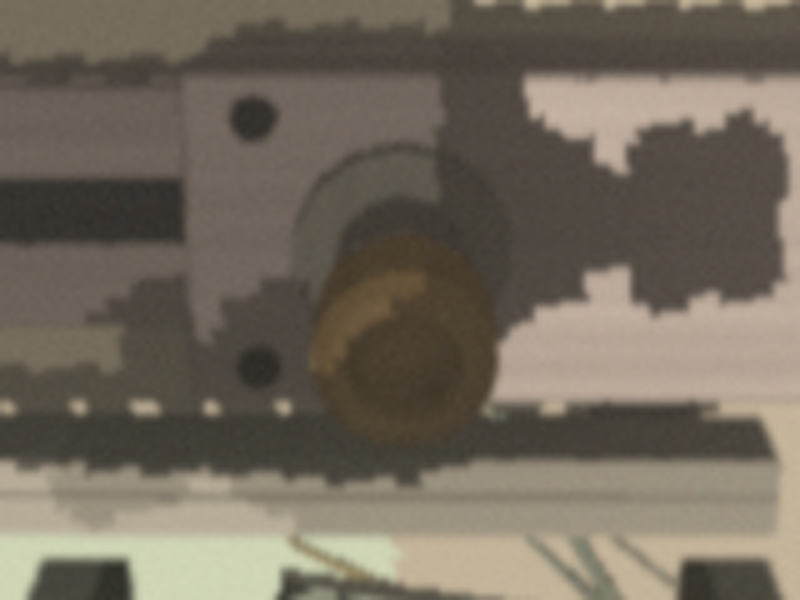

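The die stands on the pedestal, its centre level with the flange's in the crop (about column 404 for both). Measured with the same camera, it is within 0.6 mm of the pedestal centre. Next is the knob.

```bash
cat > slide.py <<'E'
from h import *
np.set_printoptions(precision=4,suppress=True)
q=quat(np.pi-.175);k=np.array([.5581,.0603,0]);u=np.array([-np.sin(.175),-np.cos(.175),0]);n=np.array([u[1],-u[0],0])
def st(): 
    o=robot.observe();f=o["force"];return o["time"],(o["tool_pos"]-k)@u,(o["tool_pos"]-k)@n,f@u,f@n,f[2]
E
python3 - <<'E'
from slide import *
robot.line_to(k+[0,0,.135],q,rate=.12);robot.pause(.2)
o=robot.observe();e=(k-o["tool_pos"])*[1,1,0];print(e)
robot.line_to(k+e+[0,0,.100],q,rate=.08)
print(robot.line_to(k+e+[0,0,.050],q,rate=.05,until_force=5));print(np.array(st()))
robot.set_gripper(0,force=40);robot.pause(.2)
o=robot.observe();print(o["gripper_width"],o["finger_force"],o["tool_pos"],np.array(st()))
E
```

```text
[-0.      0.0006 -0.    ]
False
[22.45   -0.0006 -0.0003  1.0034 -0.3186 -0.1555]
0.018888753394501082 39.288625717163086 [0.5584 0.0608 0.0505] [23.     -0.0005 -0.0003  0.9274  1.3183  5.3887]
```

Run:
```python
from slide import *
P0=np.array([.5584,.0608,.050])
for s in(.03,.06,.085,.095):
    robot.line_to(P0+u*s,q,rate=.035);print(s,np.array(st()))
s=.095;F=[];pull=False;pk=-99
while s<.150:
    s+=.001;robot.line_to(P0+u*s,q,rate=.015);robot.pause(.05);a=st();F.append(a[3])
    print(round(s,4),np.array(a)[1:])
    f0=np.median(F[:6]) 
    pk=max(pk,a[3])
    if len(F)>=6 and a[3]>f0+2: pull=True
    if pull and a[3]<f0-.3: print("bottom",f0,pk);break
    if a[3]<-8: print("resist");break
```

```text
0.03 [24.0083  0.0289 -0.0002 -1.8555  1.8977  6.8337]
0.06 [25.0167  0.0589 -0.0002 -1.2559  2.2357  6.3186]
0.085 [25.8833  0.0841 -0.0001 -2.3195  2.032   6.4378]
0.095 [26.3167  0.0948 -0.0001  1.5047  3.0231  6.8308]
0.096 [ 0.0953 -0.0001 -0.5025  2.6269  8.1585]
0.097 [ 0.0962 -0.0001 -1.204   2.2257  6.6993]
0.098 [ 0.0971 -0.0001 -1.3288  2.5042  7.4781]
0.099 [ 0.0982 -0.0001 -1.7688  1.9414  6.8888]
0.1 [ 0.0991 -0.0001 -0.9025  2.0657  6.8394]
0.101 [ 0.1001 -0.0001 -0.4029  2.2844  6.5879]
0.102 [ 0.1012 -0.0001 -0.652   1.8802  6.686 ]
0.103 [ 0.1022 -0.0001 -0.1703  2.3027  7.9526]
0.104 [ 0.1032 -0.0001 -0.8711  2.1994  7.9203]
0.105 [ 0.1041 -0.     -0.7788  2.142   6.2695]
0.106 [ 0.1055 -0.0001  0.9753  2.0885  7.2049]
0.107 [ 0.1074 -0.0001  3.8854  2.2307  6.5598]
0.108 [ 0.1087 -0.0001  4.5004  2.8169  6.347 ]
0.109 [ 0.11   -0.0001  5.1372  2.0594  7.051 ]
0.11 [ 0.111  -0.0001  5.2683  2.6165  7.5362]
0.111 [ 0.1111 -0.0001  1.5031  2.6547  8.2963]
0.112 [ 0.1113 -0.0001 -1.4685  2.1482  6.3179]
bottom -1.053223242823615 5.268325257863338
```

Run:
```python
from slide import *
P0=np.array([.5584,.0608,.050])
robot.line_to(P0+u*.1115,q,rate=.01);robot.pause(.4);print(np.array(st()))
o=robot.observe();print(o["gripper_width"],o["finger_force"])
C,p,d=snap("scene","s_end");Cw,pw,_=snap("wrist","w_end")
c=px(C,[.52,-.157,.08]).astype(int);print(c,px(Cw,[.5195,-.157,.075]))
a=cv2.resize(p[c[1]-40:c[1]+40,c[0]-50:c[0]+50,::-1],(750,600),interpolation=cv2.INTER_CUBIC)
cv2.imwrite("pics/end.png",np.vstack([cv2.resize(a,(400,300)),cv2.resize(pw[:,:,::-1],(400,300))]))
```

```text
[32.0667  0.1112 -0.0001  0.4093  1.837   6.755 ]
0.018687127578973714 39.49833869934082
[343 199] [ 28.5663 349.183 ]
```

View pics/end.png

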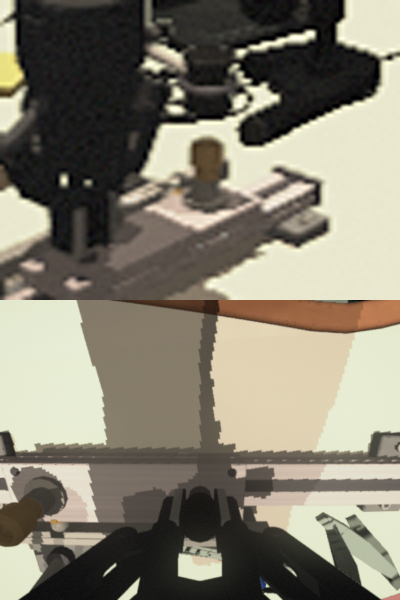

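The die stands upright on its pedestal under the loupe, at (207,155) in the upper crop. The gripper still holds the knob, and the ball is at the bottom of the notch with almost no force along the rail.

```bash
python3 -c "
from rig import robot
print(robot.hand_in())"
```

```text
the job is handed in; nothing more can be done
None
```

I handed the job in at about 32 s: the tall die is standing on the pedestal under the loupe, the click was felt after about 0.111 m of slide, and the gripper is still holding the knob there with the other dies not touched.

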